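Clamp the cover on the ham mould in cross order

TASK

Close the ham mould: lay the cover plate on it with its notch over the key so that it lies flat, and let go of it. Then tighten the four square clamp nuts clockwise, a quarter turn each until the clamp arm points straight in over the plate, finishing each nut before starting the next and working crosswise: after the first nut the one opposite, then the other two. Leave the mug, jar and seamer where they are.

Things in the scene. Friction and masses are not known exactly. Their poses are not given: they have to be found in the camera images.
- mould: Square open steel ham mould, fixed, 130 x 130 mm, rim 85 mm high. Origin: centre of underside; z up, sides face its x and y. Inside the middle of each side a sprung rubber pad (1.5 N/mm) stands 4 mm above the rim to carry the plate. Clamp nuts stand 85 mm from the centre: nut1 at +x, nut2 at +y, nut3 at -x, nut4 at -y, so 1 is opposite 3, and 2 opposite 4.
- mould_key (a point): Key: steel block on the mould's +x rim, at (60, 36) mm in the mould's frame; 10 mm (x) by 12 mm (y) up to 99 mm above the shelf, then a narrower top (7 x 6 mm) to 105 mm. The point is on its axis, 89 mm above the shelf; axes as the mould's.
- plate_handle (a point): Loose aluminium cover plate 128 x 128 x 6 mm, 0.35 kg, flat on the shelf. Wooden handle bar over its middle, 46 long, 12 thick, 22 to 38 mm above the underside, along the diagonal (45 deg from +x to +y, to the corner by the notch). Point: bar centre, 30 mm above underside; plate axes, x to the notched edge, z up. Seated: underside about 88 mm above the shelf, axes as the mould's.
- plate_notch (a point): Notch: cut-out in the plate's +x edge, 18 mm wide (along y), 12 mm deep, off-centre. Point at (60, 36) mm in the plate's frame, half-way through its thickness; seated, it lies on the key's axis. The key then has 3 mm of play either side along y and 3 mm inwards along x.
- nut1 (a joint): Turn of the clamp nut on the +x side of the mould (the side with the key), rad, growing clockwise from above (tightening). 0: its clamp arm lies along the mould's side, clear of the plate (loose); 1.57: it points straight in, pressing on the plate; stop at 1.65. Starts at 0 to 0.25. Needs about 0.1 to 0.2 N m, stays where left. The nut sinks 5 mm per quarter turn.
- nut1_head (a point): Centre of the square head of the clamp nut on the +x side of the mould (the side with the key); on its vertical axis, 134 mm above the shelf at joint 0, 129 mm when tight. Head 26 x 26 mm, 22 mm tall; z up, x along the clamp arm (in the mould's frame the head of nut1 has yaw -1.57 minus its joint value; nut2, 3, 4 1.57 more each). Below it a hub 18 mm across, 26 mm tall, at whose foot the clamp arm, an 8 mm round bar, reaches 33 mm from the axis.
- nut2 (a joint): Turn of the clamp nut on its +y side, rad, growing clockwise from above (tightening). 0: its clamp arm lies along the mould's side, clear of the plate (loose); 1.57: it points straight in, pressing on the plate; stop at 1.65. Starts at 0 to 0.25. Needs about 0.1 to 0.2 N m, stays where left. The nut sinks 5 mm per quarter turn.
- nut2_head (a point): Centre of the square head of the clamp nut on its +y side; on its vertical axis, 134 mm above the shelf at joint 0, 129 mm when tight. Head 26 x 26 mm, 22 mm tall; z up, x along the clamp arm (in the mould's frame the head of nut1 has yaw -1.57 minus its joint value; nut2, 3, 4 1.57 more each). Below it a hub 18 mm across, 26 mm tall, at whose foot the clamp arm, an 8 mm round bar, reaches 33 mm from the axis.
- nut3 (a joint): Turn of the clamp nut on its -x side, rad, growing clockwise from above (tightening). 0: its clamp arm lies along the mould's side, clear of the plate (loose); 1.57: it points straight in, pressing on the plate; stop at 1.65. Starts at 0 to 0.25. Needs about 0.1 to 0.2 N m, stays where left. The nut sinks 5 mm per quarter turn.
- nut3_head (a point): Centre of the square head of the clamp nut on its -x side; on its vertical axis, 134 mm above the shelf at joint 0, 129 mm when tight. Head 26 x 26 mm, 22 mm tall; z up, x along the clamp arm (in the mould's frame the head of nut1 has yaw -1.57 minus its joint value; nut2, 3, 4 1.57 more each). Below it a hub 18 mm across, 26 mm tall, at whose foot the clamp arm, an 8 mm round bar, reaches 33 mm from the axis.
- nut4 (a joint): Turn of the clamp nut on its -y side, rad, growing clockwise from above (tightening). 0: its clamp arm lies along the mould's side, clear of the plate (loose); 1.57: it points straight in, pressing on the plate; stop at 1.65. Starts at 0 to 0.25. Needs about 0.1 to 0.2 N m, stays where left. The nut sinks 5 mm per quarter turn.
- nut4_head (a point): Centre of the square head of the clamp nut on its -y side; on its vertical axis, 134 mm above the shelf at joint 0, 129 mm when tight. Head 26 x 26 mm, 22 mm tall; z up, x along the clamp arm (in the mould's frame the head of nut1 has yaw -1.57 minus its joint value; nut2, 3, 4 1.57 more each). Below it a hub 18 mm across, 26 mm tall, at whose foot the clamp arm, an 8 mm round bar, reaches 33 mm from the axis.
- mug: Brown ceramic mug, 80 mm across, 92 mm tall, handle at +y; bystander. Origin: centre of its underside.
- jar: Glass jar with white plastic lid, 80 mm across, 115 mm tall; bystander. Origin: centre of its underside.
- seamer: Steel jar seamer: round head 84 mm across, 62 mm tall, with a lever handle reaching 125 mm along its +x; bystander. Origin: centre of the underside of the head.
There are look-alikes about, which are no part of the job. Of the things like the part that bears plate_handle, leave any that is orange; of the rest the larger one is meant.

How it is judged:
By the outcome, as a careful person would: the job done as asked, in the order asked, and still so for the second after the job is handed in, with the robot touching nothing.
It also fails if it takes over 72 s, if anything falls off the work surface, if the arm or the gripper's body presses on something with over 40 N, if the wrist force passes 120 N, or if a joint passes its speed limit or range.

ROBOT

A 6-joint arm with a two-finger parallel gripper is mounted at the origin on the work surface. World frame = base frame: x ahead of the robot, y to its left, z up, the work surface at z = 0. Lengths are in m, angles in rad, forces in N, time in s.
With the tool pointing down it reaches from about 0.4 to 0.825 m from the base axis. Payload 7 kg.
Tool frame: the origin (TCP) lies between the finger pads; the fingertips stand 8 mm ahead of it and the grasp point (between the pads) lies 11 mm behind it (arm.finger_overhang is the distance from the TCP to the fingertips, in m); z points along the fingers, y is the line along which they close (so a half turn about z gives the same grasp; the last joint's range is limited). The gripper opens to 88 mm and grips with 3 to 60 N. Pads are 19 mm wide; open, the fingers measure 130 mm over their backs; the gripper's body (78 mm by 193 mm) begins 47 mm behind the grasp point.
Start: joints at [0.288, 0.359, 0.012, 0, -1.224, -0.288], TCP at [0.675, -0, 0.235] pointing down, gripper open.
Joint ranges: [-3.07, 3.07], [-1.43, 2.12], [-1.02, 1.25], [-3.03, 1.67], [-3.05, -0], [-3.03, 3.03]. Speed limits (rad/s): [2.39, 2.39, 3.01, 3.14, 3.14, 3.14].

INTERFACE

Orientations are given as [roll, pitch, yaw] about the fixed x, y, z axes, in that order (R = Rz(yaw) Ry(pitch) Rx(roll)).
In Python, from station import arm gives the robot as it stands.
- The arm moves only by the tool move_arm, never from a script. Its argument "rows" is text: rows parted by semicolons, each of 7 numbers parted by spaces: the turn, a rotation vector about the tool's x, y, z in degrees, then the shift along the tool's x, y, z in m, then the finger opening in m, from 0 to 0.0876. A call has 1 to 8 rows; each row shifts and turns the commanded pose from where the row before left it, along the tool's axes as they then stand; what a row does not reach is not made up. A row lasts 1/8 s, in which the tool goes at most 62.5 mm and 10.7 degrees, less where a joint would pass 70% of its speed; a pose out of reach is approached as far as the arm can. A call is refused whole if a number of a shift passes 0.0625 or a number of a turn 10.7, either way. A call with a gripper value outside its range is refused whole. The fingers move at their own pace and stop on an object; "squeeze" is the grip in N (left out, the last holds). Time passes only in rows, so rows that do not move let the fingers close. It gives the time, the measured TCP pose, the force, the opening and the grip force at its end, in the units of the state.
- arm.get_state(): the state, without advancing time (a new reading comes with each control period).
- arm.grab_frame(name): name is "scene" or "side" or "wrist"; returns (picture, depth): 480x640x3 uint8, blue, green, red; 480x640 float32, m along the optical axis (not along the pixel's ray), 0 where there is no reading.
- arm.camera_model(name): a dict with "mtx" (3x3 intrinsics, pixels), "k1" (the pictures are not rectified: a ray, as slopes to the right and down, at radius r is drawn at 1 + k1 r^2 times it, then the intrinsics apply), "camera_from_world" (4x4, takes a point from world to camera coordinates); the wrist camera has in their place "mount" (4x4, takes a point from camera to tool coordinates, whose origin is the TCP and whose axes are the flange's). Camera axes: x right, y down, z forward; pixel columns grow to the right and rows downward; lengths in m; the calibration is good to about 2 mm. A picture is of the moment at which its call begins: read the wrist's pose just before it. camera_model takes no time and is no camera call.
- arm.job_done(): hands the job in; it is judged then, once.
The state is a dict: "t": time; "q": joint angles; "qd": joint speeds; "joint_efforts": joint torques, N m; "eef_pos": TCP position; "ee_rot": TCP orientation; "force": force on the tool from outside, world axes, zero at the start; "moment": the same for the moment, N m; "width": finger opening in m; "gripper_force": force on a finger pad.
Only numpy, scipy, OpenCV 4.12 (cv2) and the standard library are available. Lean on these libraries where they do the work, as an engineer would, in place of code of your own. Each camera call takes 0.05 s, during which the arm holds its last target. There are 200 camera calls.

## Working session

There is one attempt and no reset: what is moved stays moved. The work goes in short steps, Python scripts to look and compute and a tool call to move; the robot and the scene stay as the last step left them, time stands still between calls to the robot, and variables do not carry over. Pictures are saved under pics/ and viewed, at most 10 in all, crops included, and the job is handed in when it is done.

Besides the shell and the picture viewer there is one more tool, called after "Call:" by a JSON object that holds its "name" and its "arguments", one argument or row to a line. move_arm: Moves the arm, as the interface text tells. Its arguments: {"type":"object","properties":{"rows":{"type":"string"},"squeeze":{"type":"number"}},"required":["rows"]}

```bash
ls; mkdir -p pics; cat > h.py <<'E'
import numpy as np, cv2
from station import arm
from scipy.spatial.transform import Rotation as R
def T_tool(s):
    T=np.eye(4); T[:3,:3]=R.from_euler('xyz',s['ee_rot']).as_matrix(); T[:3,3]=s['eef_pos']; return T
def grab(name):
    s=arm.get_state(); im,d=arm.grab_frame(name); m=arm.camera_model(name)
    W=T_tool(s)@np.array(m['mount']) if name=='wrist' else np.linalg.inv(np.array(m['camera_from_world']))
    return im,d,m,W
def rays(uv,m):
    K=np.array(m['mtx']); k=m['k1']
    uv=np.asarray(uv,float).reshape(-1,2)
    p=cv2.undistortPoints(uv.reshape(-1,1,2),K,np.array([k,0,0,0.])).reshape(-1,2)
    return np.c_[p,np.ones(len(p))]
def onplane(uv,m,W,z):
    r=rays(uv,m)@W[:3,:3].T; o=W[:3,3]
    return o+r*((z-o[2])/r[:,2])[:,None]
def bydepth(uv,d,m,W):
    uv=np.asarray(uv,float).reshape(-1,2); r=rays(uv,m)
    dd=d[uv[:,1].round().astype(int),uv[:,0].round().astype(int)]
    return (r*dd[:,None])@W[:3,:3].T+W[:3,3]
E
python3 - <<'E'
from h import *
s=arm.get_state(); print(s)
for n in ['scene','wrist','side']:
    im,d,m,W=grab(n); cv2.imwrite(f'pics/{n}0.png',im); np.savez(f'{n}0.npz',im=im,d=d,W=W); print(n,m,W[:3].round(3))
E
```

```text
pics
{'t': 0.0, 'q': array([ 2.88115825e-01,  3.59387467e-01,  1.10754560e-02, -3.71379628e-04,
       -1.22410681e+00, -2.88099905e-01]), 'qd': array([ 0.00134641, -0.00012545, -0.00098124, -0.00177114, -0.0011458 ,
        0.00257706]), 'joint_efforts': array([-8.00930356e-04, -5.82726967e+01,  2.93058443e+01,  6.99745238e+00,
        6.93249181e-03, -2.06530804e-04]), 'eef_pos': array([ 6.74524831e-01, -7.36046098e-06,  2.33625703e-01]), 'ee_rot': array([ 3.13993782e+00, -1.26316056e-04, -1.57090678e+00]), 'force': array([ 0.6538953 , -0.92358458,  0.2557579 ]), 'moment': array([ 0.00199439, -0.0205816 ,  0.00489468]), 'gripper_force': 0.0, 'width': 0.08769717903664537}
scene {'mtx': array([[567.8192666 ,   0.        , 319.66092786],
       [  0.        , 567.8192666 , 231.33487007],
       [  0.        ,   0.        ,   1.        ]]), 'k1': 0.04285754269345655, 'camera_from_world': array([[ 0.90607783,  0.42308232, -0.00493135, -0.53473215],
       [ 0.28438039, -0.61757936, -0.73329634, -0.08407511],
       [-0.31329022,  0.66302118, -0.67989128,  1.22294172],
       [ 0.       
[... 734 characters left out ...]
  0.263 -0.071]
 [ 0.002  0.263 -0.965  0.384]]
side {'mtx': array([[492.25809453,   0.        , 314.77695917],
       [  0.        , 492.25809453, 240.25947315],
       [  0.        ,   0.        ,   1.        ]]), 'k1': -0.13225063729373177, 'camera_from_world': array([[-7.83004894e-01, -6.22014782e-01,  9.73541020e-04,
         4.84826280e-01],
       [-4.42510249e-01,  5.55939624e-01, -7.03644665e-01,
         2.92177494e-01],
       [ 4.37136152e-01, -5.51388018e-01, -7.10551362e-01,
         7.53367197e-01],
       [ 0.00000000e+00,  0.00000000e+00,  0.00000000e+00,
         1.00000000e+00]])} [[-0.783 -0.443  0.437  0.18 ]
 [-0.622  0.556 -0.551  0.555]
 [ 0.001 -0.704 -0.711  0.74 ]]
```

View pics/scene0.png

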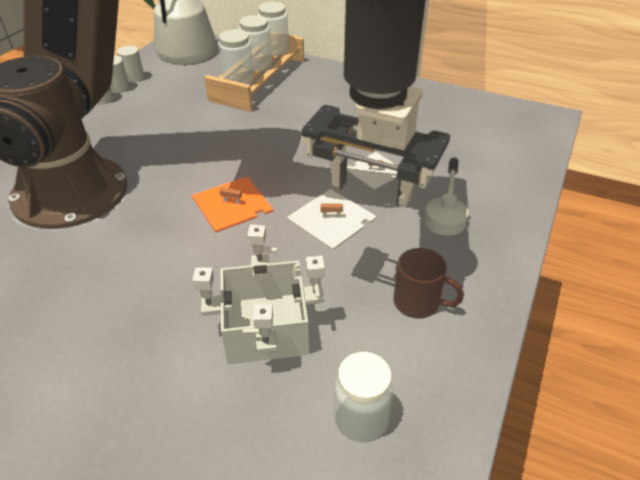

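View pics/side0.png

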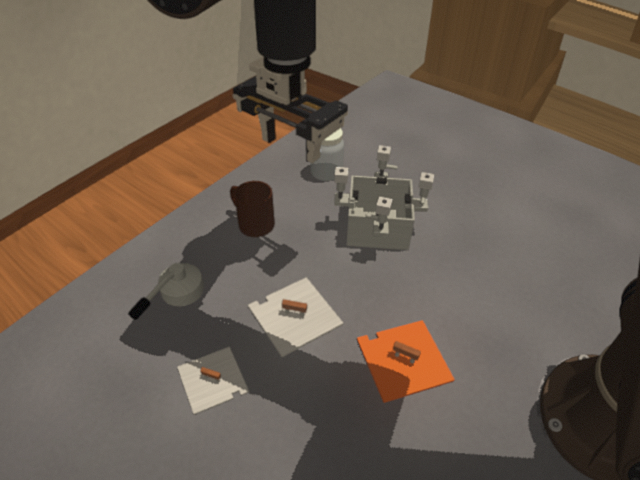

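Look-alikes for the plate are orange at scene (232,203), a small white one at scene (377,165) / side (212,378), and a larger white one at scene (332,217) / side (295,313). I choose the larger white one. Nut tops are at scene (257,231), (203,275), (315,264), (262,313).

```bash
python3 - <<'E'
from h import *
S={}
for n in ['scene','side']:
    z=np.load(n+'0.npz'); S[n]=(z['im'],z['d'],arm.camera_model(n),z['W'])
im,d,m,W=S['scene']
print('nuts',onplane([(257,231),(203,275),(315,264),(262,313)],m,W,.145).round(3))
print('handle',onplane([(332,208),(377,163),(232,194)],m,W,.034).round(3))
print('mug jar seamer',onplane([(420,262),(364,370)],m,W,.1).round(3),onplane([(447,212)],m,W,.06).round(3))
im,d,m,W=S['side']
print('nuts',onplane([(384,150),(341,172),(427,177),(384,203)],m,W,.145).round(3))
print('handle',onplane([(294,305),(211,374),(406,350)],m,W,.034).round(3))
print('corners',onplane([(249,300),(304,280),(342,321),(288,352)],m,W,.006).round(3))
crop=np.hstack([cv2.resize(im[255:375,220:370],(400,320),interpolation=2), cv2.resize(im[135:255,320:450],(347,320),interpolation=2)])
cv2.imwrite('pics/c1.png',crop)
E
```

```text
nuts [[ 0.513 -0.071  0.145]
 [ 0.488 -0.189  0.145]
 [ 0.629 -0.099  0.145]
 [ 0.603 -0.215  0.145]]
handle [[0.547 0.15  0.034]
 [0.575 0.329 0.034]
 [0.343 0.105 0.034]]
mug jar seamer [[ 0.764  0.016  0.1  ]
 [ 0.757 -0.213  0.1  ]] [[0.762 0.203 0.06 ]]
nuts [[ 0.598 -0.207  0.145]
 [ 0.624 -0.089  0.145]
 [ 0.482 -0.183  0.145]
 [ 0.506 -0.063  0.145]]
handle [[0.542 0.157 0.034]
 [0.556 0.348 0.034]
 [0.335 0.113 0.034]]
corners [[0.63  0.186 0.006]
 [0.58  0.083 0.006]
 [0.465 0.115 0.006]
 [0.499 0.226 0.006]]
```

View pics/c1.png

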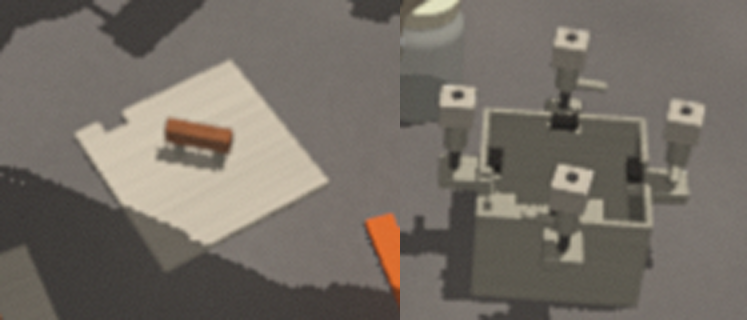

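The close crop shows the chosen white plate, notch at the top-left corner (crop 115,125), with its handle bar. The mould is at right with four nuts, and the key is probably on the left wall near the front. I'll look closely at the mould first, while the hand is empty.

Call:
{"name": "move_arm", "arguments": {
  "rows": "0 0 0 0.04 0.04 -0.02 0.0876; 0 0 0 0.04 0.04 -0.02 0.0876; 0 0 0 0.04 0.04 -0.02 0.0876; 0 0 0 0 0 0 0.0876; 0 0 0 0 0 0 0.0876"
}}

```text
t: 0.78
eef_pos: [0.5549, -0.12, 0.2946]
ee_rot: [-3.141, 0.0, -1.571]
force: [0.3, -0.7, -1.0]
width: 0.0875
gripper_force: 0.0
```

```bash
python3 - <<'E'
from h import *
im,d,m,W=grab('wrist'); cv2.imwrite('pics/w1.png',im); np.savez('w1.npz',im=im,d=d,W=W); s=arm.get_state(); print(s['eef_pos'],s['ee_rot'])
E
```

```text
[ 0.55514258 -0.11964511  0.29400396] [ 3.14096116e+00  2.66852260e-04 -1.57081376e+00]
```

View pics/w1.png

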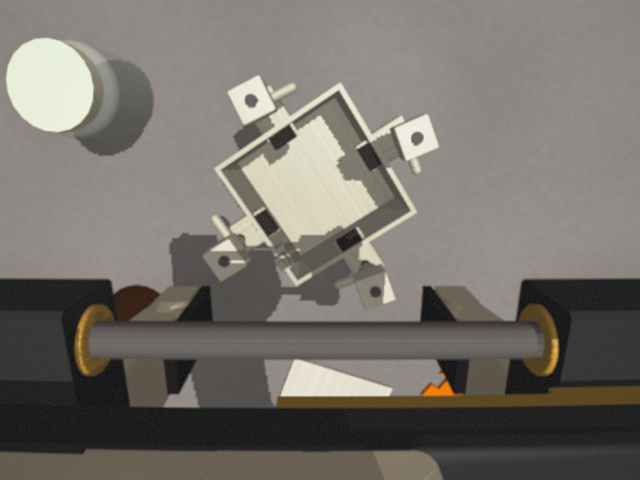

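The wrist view shows nut dots at (252,100), (417,138), (225,261) and (376,292), and the key near (285,257) on the lower-left wall. So nut1 = (225,261), nut2 = (376,292), nut3 = (417,138) and nut4 = (252,100).

```bash
cat > mould.py <<'E'
from h import *
z=np.load('w1.npz'); im,d,W=z['im'],z['d'],z['W']; m=arm.camera_model('wrist')
g=cv2.cvtColor(im,cv2.COLOR_BGR2GRAY)
vv,uu=np.mgrid[0:480,0:640]
P=bydepth(np.c_[uu.ravel(),vv.ravel()],d,m,W).reshape(480,640,3); Z=P[...,2]
C={}
for n,(u,v) in {1:(225,261),2:(376,292),3:(417,138),4:(252,100)}.items():
    box=np.zeros_like(g); cv2.circle(box,(u,v),30,255,-1)
    M=((abs(Z-.145)<.008)&(box>0)).astype(np.uint8); M=cv2.morphologyEx(M,cv2.MORPH_CLOSE,np.ones((5,5)))
    zt=np.median(Z[M>0])
    c=max(cv2.findContours(M,0,1)[0],key=cv2.contourArea).reshape(-1,2)
    w=(onplane(c,m,W,zt)[:,:2]*1000).astype(np.float32)
    r=cv2.minAreaRect(w)
    roi=g[v-7:v+8,u-7:u+8]; dk=(roi<roi.min()+30); yy,xx=np.nonzero(dk)
    dot=onplane([(xx.mean()+u-7,yy.mean()+v-7)],m,W,zt)[0]
    C[n]=dot; print(n,'top',zt.round(4),'dot',dot.round(4),'rect',np.round(r[0],1),np.round(r[1],1),round(r[2],1))
M=(abs(Z-.085)<.006).astype(np.uint8)
c=np.vstack([k for k in cv2.findContours(M,0,1)[0] if cv2.contourArea(k)>40]).reshape(-1,2)
A=np.array([C[k][:2] for k in (1,2,3,4)]); ctr=A.mean(0)
e=(A[0]-A[2]); f=A[1]-A[3]
print('ctr',ctr.round(4),'yaw',np.degrees([np.arctan2(e[1],e[0]),np.arctan2(f[1],f[0])-np.pi/2]),np.linalg.norm(e),np.linalg.norm(f))
# key top
box=np.zeros_like(g); cv2.circle(box,(285,257),25,255,-1)
M=(Z>.093)&(Z<.112)&(box>0); print('key pts',M.sum(),P[M].mean(0).round(4) if M.any() else '')
print('rim corners',onplane([(340,85),(414,211),(297,285),(216,168)],m,W,.085).round(4))
E
python3 mould.py
```

```text
1 top 0.1444 dot [ 0.6251 -0.0952  0.1444] rect [623.4 -96.5] [28.2 26.4] 32.4
2 top 0.1439 dot [ 0.5072 -0.0695  0.1439] rect [508.2 -71.2] [25.9 28.1] 21.1
3 top 0.144 dot [ 0.4817 -0.1869  0.144 ] rect [ 482.8 -187.6] [27.2 26.4] 23.4
4 top 0.1442 dot [ 0.5993 -0.2126  0.1442] rect [ 598.7 -212.8] [26.5 26.1] 25.7
ctr [ 0.5533 -0.141 ] yaw [32.62040229 32.77970325] 0.1702272444206693 0.1701439453570282
key pts 174 [ 0.5844 -0.0799  0.1005]
rim corners [[ 0.5338 -0.2288  0.085 ]
 [ 0.4661 -0.1228  0.085 ]
 [ 0.5716 -0.0524  0.085 ]
 [ 0.6408 -0.1609  0.085 ]]
```

Call:
{"name": "move_arm", "arguments": {
  "rows": "0 0 0 -0.054 0.002 0.012 0.0876; 0 0 0 -0.054 0.002 0.012 0.0876; 0 0 0 -0.054 0.002 0.012 0.0876; 0 0 0 -0.054 0.002 0.012 0.0876; 0 0 0 -0.054 0.002 0.012 0.0876; 0 0 10.7 0 0 0 0.07; 0 0 10.7 0 0 0 0.05; 0 0 10.7 0 0 0 0.05"
}}

```text
t: 1.82
eef_pos: [0.5449, 0.1514, 0.233]
ee_rot: [3.141, -0.002, -2.135]
force: [-0.5, -0.8, 0.1]
width: 0.0631
gripper_force: 0.0
```

Call:
{"name": "move_arm", "arguments": {
  "rows": "0 0 10.7 0 0 0 0.05; 0 0 10.7 0 0 0 0.05; 0 0 10.7 0 0 0 0.05; 0 0 0 0 0 0 0.05; 0 0 0 0 0 0 0.05"
}}

```text
t: 2.45
eef_pos: [0.5449, 0.1505, 0.2338]
ee_rot: [-3.141, -0.001, -2.686]
force: [0.5, 0.1, -0.6]
width: 0.0503
gripper_force: 0.0
```

```bash
python3 - <<'E'
from h import *
im,d,m,W=grab('wrist'); cv2.imwrite('pics/w2.png',im); np.savez('w2.npz',im=im,d=d,W=W); s=arm.get_state(); print(s['eef_pos'],s['ee_rot'],s['q'])
E
```

```text
[0.54495343 0.15039021 0.2340301 ] [-3.14150299e+00 -8.95089311e-04 -2.68731471e+00] [ 6.15373840e-01  1.80069901e-01 -2.34158217e-01 -6.01384056e-05
 -1.15746609e+00 -1.73186800e+00]
```

View pics/w2.png

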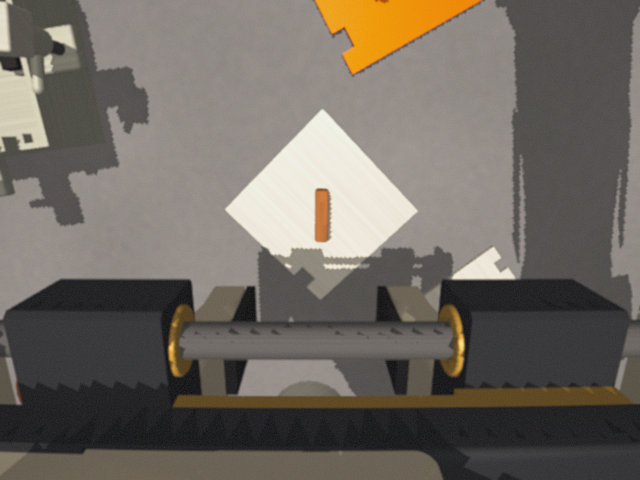

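The larger white plate is centred, with its handle bar vertical at (322,215), corners (322,110), (225,211), (417,211), (318,300), and the notch on its lower-left edge near (300,272).

```bash
python3 - <<'E'
from h import *
z=np.load('w2.npz'); im,d,W=z['im'],z['d'],z['W']; m=arm.camera_model('wrist')
hsv=cv2.cvtColor(im,cv2.COLOR_BGR2HSV)
M=((hsv[...,1]>120)&(hsv[...,2]>60)).astype(np.uint8); M[:170]=0;M[250:]=0;M[:,:290]=0;M[:,350:]=0
c=max(cv2.findContours(M,0,1)[0],key=cv2.contourArea).reshape(-1,2)
print('bar px',cv2.minAreaRect(c)); r=cv2.minAreaRect((onplane(c,m,W,.038)[:,:2]*1000).astype(np.float32)); print('bar',r)
vv,uu=np.mgrid[0:480,0:640]
P=bydepth(np.c_[uu.ravel(),vv.ravel()],d,m,W).reshape(480,640,3)
print('bar top z',np.median(P[M>0][:,2]),'plate z',np.median(P[150:170,300:340,2]),'floor',np.median(P[240:260,450:500,2]))
# edges: fit lines to bright mask's upper edges
B=(im.min(2)>150).astype(np.uint8); B[:100]=0;B[260:]=0;B[:,:215]=0;B[:,430:]=0
c=max(cv2.findContours(B,0,1)[0],key=cv2.contourArea).reshape(-1,2)
w=onplane(c,m,W,.006)[:,:2]*1000
for nm,(a,b) in {'UL':((225,211),(322,110)),'UR':((322,110),(417,211)),'LL':((225,211),(265,249)),'LR':((417,211),(385,245))}.items():
    a=np.array(a,float);b=np.array(b,float);n=np.array([-(b-a)[1],(b-a)[0]])/np.linalg.norm(b-a)
    t=((c-a)@(b-a))/((b-a)@(b-a)); s=(abs((c-a)@n)<5)&(t>.12)&(t<.88)
    vx,vy,x,y=cv2.fitLine(w[s].astype(np.float32),2,0,.01,.01).ravel(); print(nm,s.sum(),'ang',np.degrees(np.arctan2(vy,vx)).round(1),'pt',x.round(1),y.round(1))
print('corners',(onplane([(322,109.5),(225,211),(418,211)],m,W,.006)*1000).round(1))
E
```

```text
bar px ((322.0, 214.5), (51.0, 12.0), 90.0)
bar ((539.6879272460938, 153.96011352539062), (44.62882995605469, 10.285405158996582), 26.074403762817383)
bar top z 0.037687734811601786 plate z 0.005760400942406707 floor -2.6836135299246333e-05
UL 84 ang -19.4 pt 518.0 93.7
UR 81 ang 70.8 pt 479.6 174.1
LL 31 ang 70.5 pt 590.1 98.5
LR 27 ang -19.3 pt 523.2 228.9
corners [[460.2 115.2   6. ]
 [581.8  73.7   6. ]
 [502.1 236.5   6. ]]
```

Call:
{"name": "move_arm", "arguments": {
  "rows": "0 0 0 0.0024 0.0054 0.05 0.04; 0 0 0 0 0 0.055 0.04; 0 0 0 0 0 0.05 0.04; 0 0 0 0 0 0.035 0.04; 0 0 0 0 0 0.022 0.04; 0 0 0 0 0 0 0.04; 0 0 0 0 0 0 0.005; 0 0 0 0 0 0 0",
  "squeeze": 40
}}

```text
t: 3.5
eef_pos: [0.5412, 0.1543, 0.0239]
ee_rot: [3.141, 0.002, -2.691]
force: [-0.1, 0.1, -0.4]
width: 0.0251
gripper_force: 0.0
```

Call:
{"name": "move_arm", "arguments": {
  "rows": "0 0 0 0 0 0 0; 0 0 0 0 0 0 0; 0 0 0 0 0 0 0"
}}

```text
t: 3.88
eef_pos: [0.5409, 0.154, 0.0234]
ee_rot: [3.142, 0.001, -2.691]
force: [-0.3, 0.1, 6.8]
width: 0.0116
gripper_force: 40.0
```

Call:
{"name": "move_arm", "arguments": {
  "rows": "0 0 0 0 0 -0.02 0; 0 0 0 0 0 -0.05 0; 0 0 0 0 0 -0.055 0; 0 0 0 0 0 -0.055 0; 0 0 -10.4 0 0 0 0; 0 0 -10.4 0 0 0 0; 0 0 -10.4 0 0 0 0; 0 0 -10.4 0 0 0 0"
}}

```text
t: 4.88
eef_pos: [0.5396, 0.1535, 0.2018]
ee_rot: [3.14, -0.001, -1.96]
force: [0.0, -0.2, -3.3]
width: 0.0117
gripper_force: 40.0
```

Call:
{"name": "move_arm", "arguments": {
  "rows": "0 0 -10.3 0 0 0 0; 0 0 0 0 0 0 0; 0 0 0 0 0 0 0; 0 0 0 0 0 0 0"
}}

```text
t: 5.38
eef_pos: [0.5403, 0.1537, 0.2024]
ee_rot: [3.141, -0.0, -1.788]
force: [-0.2, -0.1, -2.2]
width: 0.0114
gripper_force: 40.0
```

```bash
python3 - <<'E'
from h import *
im,d,m,W=grab('wrist'); cv2.imwrite('pics/w3.png',im); np.savez('w3.npz',im=im,d=d,W=W); s=arm.get_state(); print(s['eef_pos'],s['ee_rot'],s['force'])
E
```

```text
[0.54035662 0.15377384 0.20244255] [ 3.14134004e+00 -8.68276928e-05 -1.78729146e+00] [ 0.18278197 -0.02319846 -3.85889105]
```

View pics/w3.png

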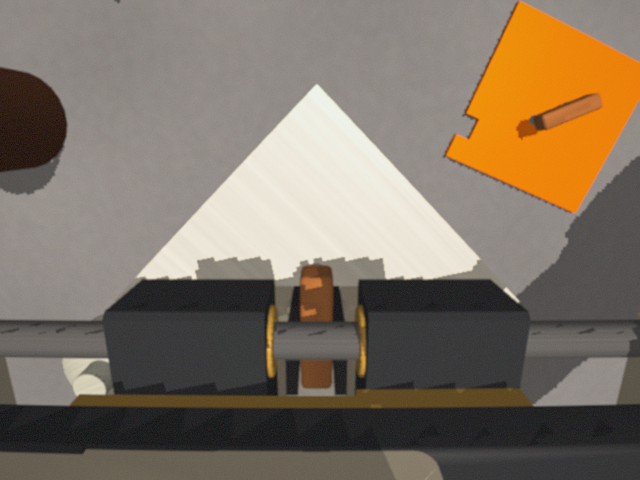

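The plate hangs from the gripper, its far corner at (316,85) and two clean edges visible. I'll fit them to get the plate's pose in the hand.

```bash
python3 - <<'E'
from h import *
z=np.load('w3.npz'); im,d,W=z['im'],z['d'],z['W']; m=arm.camera_model('wrist'); s=arm.get_state()
vv,uu=np.mgrid[0:260,160:460]
P=bydepth(np.c_[uu.ravel(),vv.ravel()],d,m,W).reshape(260,300,3)
M=(P[...,2]>.13)
pl=P[M]; A=np.c_[pl[:,:2]-pl[:,:2].mean(0),np.ones(len(pl))]; k=np.linalg.lstsq(A,pl[:,2],rcond=None)[0]
print('plane slopes',k,'std',(pl[:,2]-A@k).std()); zt=k[2]
Mi=M.astype(np.uint8); c=max(cv2.findContours(Mi,0,1)[0],key=cv2.contourArea).reshape(-1,2)+[160,0]
L=[]
for a,b in (((316,85),(165,248)),((316,85),(455,238))):
    a=np.array(a,float);b=np.array(b,float);n=np.array([-(b-a)[1],(b-a)[0]])/np.linalg.norm(b-a)
    t=((c-a)@(b-a))/((b-a)@(b-a)); q=(abs((c-a)@n)<7)&(t>.06)&(t<.94)
    w=onplane(c[q],m,W,zt)[:,:2]
    vx,vy,x,y=cv2.fitLine(w.astype(np.float32),2,0,.0001,.0001).ravel(); L.append((vx,vy,x,y)); print(q.sum(),np.degrees(np.arctan2(vy,vx)))
(v1x,v1y,x1,y1),(v2x,v2y,x2,y2)=L
t=np.linalg.solve([[v1x,-v2x],[v1y,-v2y]],[x2-x1,y2-y1]); cor=np.array([x1+v1x*t[0],y1+v1y*t[0]])
d1=np.array([v1x,v1y]);d2=np.array([v2x,v2y]); ctr0=np.array(s['eef_pos'][:2])
d1*=np.sign(d1@(ctr0-cor)); d2*=np.sign(d2@(ctr0-cor))
print('corner',cor,'ctr',cor+.064*(d1+d2),'tcp',s['eef_pos'],np.degrees(s['ee_rot'][2]), d1@d2)
E
```

```text
plane slopes [-0.03681793 -0.1677338   0.18660145] std 0.017158791956314694
146 32.533993
133 -57.5145
corner [0.5199993  0.06721422] ctr [0.53958243 0.15561917] tcp [0.54035662 0.15377384 0.20244255] -102.40425757191618 0.00084638596
```

Call:
{"name": "move_arm", "arguments": {
  "rows": "0 0 0 0.0478 -0.0128 0 0; 0 0 0 0.0478 -0.0128 0 0; 0 0 0 0.0478 -0.0128 0 0; 0 0 0 0.0478 -0.0128 0 0; 0 0 0 0.0478 -0.0128 0 0; 0 0 0 0.0478 -0.0131 0 0; 0 0 0 0 0 0 0; 0 0 0 0 0 0 0"
}}

```text
t: 6.42
eef_pos: [0.5545, -0.143, 0.2024]
ee_rot: [3.141, 0.0, -1.787]
force: [-0.8, 0.0, -4.2]
width: 0.0117
gripper_force: 40.0
```

```bash
python3 - <<'E'
from h import *
for i in range(3): im,d,m,W=grab('wrist')
s=arm.get_state(); print(s['eef_pos'],np.degrees(s['ee_rot']),s['force'])
vv,uu=np.mgrid[120:240,290:340]
P=bydepth(np.c_[uu.ravel(),vv.ravel()],d,m,W); P=P[abs(P[:,2]-.186)<.015]
A=np.c_[P[:,:2]-P[:,:2].mean(0),np.ones(len(P))]; print(len(P),np.linalg.lstsq(A,P[:,2],rcond=None)[0])
# two visible edges again
M=np.zeros((480,640),np.uint8)
vv,uu=np.mgrid[0:260,160:460]
Q=bydepth(np.c_[uu.ravel(),vv.ravel()],d,m,W).reshape(260,300,3); zt=np.median(P[:,2])
c=max(cv2.findContours((abs(Q[...,2]-zt)<.012).astype(np.uint8),0,1)[0],key=cv2.contourArea).reshape(-1,2)+[160,0]
top=c[c[:,1].argmin()]; L=[]
for sg in (-1,1):
    q=((c[:,0]-top[0])*sg>8)&((c[:,0]-top[0])*sg<120)&(c[:,1]<240)
    w=onplane(c[q],m,W,zt)[:,:2]; vx,vy,x,y=cv2.fitLine(w.astype(np.float32),cv2.DIST_HUBER,0,.0001,.0001).ravel(); L.append((vx,vy,x,y))
(a,b,x1,y1),(e,f,x2,y2)=L
t=np.linalg.solve([[a,-e],[b,-f]],[x2-x1,y2-y1]); cor=np.array([x1+a*t[0],y1+b*t[0]]); c0=s['eef_pos'][:2]
d1=np.array([a,b])*np.sign(np.dot([a,b],c0-cor)); d2=np.array([e,f])*np.sign(np.dot([e,f],c0-cor))
print('angles',np.degrees([np.arctan2(b,a),np.arctan2(f,e)]),'ctr',cor+.064*(d1+d2),'zt',zt)
E
```

```text
[ 0.55476733 -0.1419336   0.20264696] [-1.79995516e+02  8.52195946e-03 -1.02249536e+02] [ 0.92762385  0.20523303 -4.19303742]
5983 [ 0.00169962 -0.00211235  0.18494095]
angles [ 32.679226 -57.36965 ] ctr [ 0.55397242 -0.14032964] zt 0.1849326488401846
```

Call:
{"name": "move_arm", "arguments": {
  "rows": "0 0 0 0.0008 0.0005 0.01 0; 0 0 0 0 0 0.02 0; 0 0 0 0 0 0.02 0; 0 0 0 0 0 0.02 0; 0 0 0 0 0 0.012 0; 0 0 0 0 0 0.004 0; 0 0 0 0 0 0.003 0; 0 0 0 0 0 0 0"
}}

```text
t: 7.58
eef_pos: [0.5543, -0.1435, 0.1139]
ee_rot: [-3.141, 0.0, -1.785]
force: [0.4, 1.3, -3.0]
width: 0.0117
gripper_force: 40.0
```

Call:
{"name": "move_arm", "arguments": {
  "rows": "0 0 0 0 0 0.0015 0; 0 0 0 0 0 0.0015 0; 0 0 0 0 0 0 0; 0 0 0 0 0 0 0"
}}

```text
t: 8.07
eef_pos: [0.5544, -0.1436, 0.1112]
ee_rot: [-3.141, 0.0, -1.785]
force: [-0.9, 1.2, 2.6]
width: 0.0117
gripper_force: 40.0
```

Call:
{"name": "move_arm", "arguments": {
  "rows": "0 0 0 0 0 0 0.03; 0 0 0 0 0 0 0.03; 0 0 0 0 0 0 0.03; 0 0 0 0 0 0 0.03; 0 0 0 0 0 -0.02 0.03; 0 0 0 0 0 -0.05 0.04; 0 0 0 0 0 -0.06 0.05; 0 0 0 0 0 -0.06 0.05"
}}

```text
t: 9.07
eef_pos: [0.5537, -0.1435, 0.3024]
ee_rot: [3.141, -0.0, -1.785]
force: [1.8, -0.3, 0.1]
width: 0.0491
gripper_force: 0.0
```

```bash
python3 - <<'E'
from h import *
for i in range(5): im,d,m,W=grab('wrist')
s=arm.get_state(); print(s['eef_pos'],np.degrees(s['ee_rot']),s['force'])
cv2.imwrite('pics/w4.png',im); np.savez('w4.npz',im=im,d=d,W=W)
vv,uu=np.mgrid[0:270,100:540]
P=bydepth(np.c_[uu.ravel(),vv.ravel()],d,m,W); P=P[abs(P[:,2]-.094)<.004]
A=np.c_[P[:,:2]-[.5533,-.141],np.ones(len(P))]; print(len(P),np.linalg.lstsq(A,P[:,2],rcond=None)[0])
E
```

```text
[ 0.5537721  -0.14334932  0.30047477] [-1.79993613e+02  3.34312251e-02 -1.02309002e+02] [ 0.2774384   0.13819098 -1.35945647]
17922 [-0.00253962  0.00092383  0.09400939]
```

View pics/w4.png

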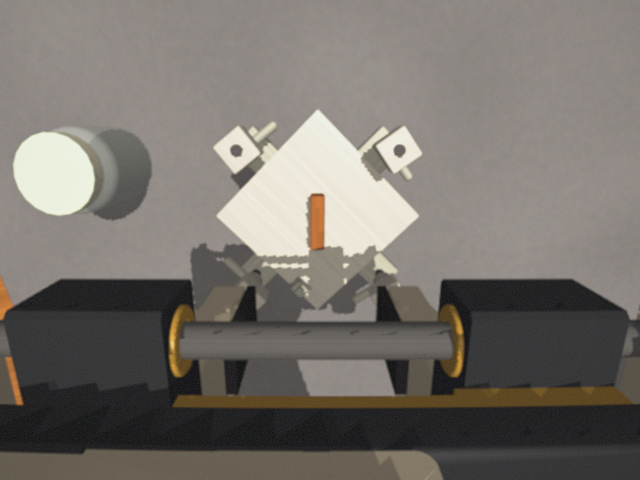

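The picture shows the plate seated flat: top 94 mm, slopes below 0.3%, handle at (317,222), released and clear. Next is nut1.

Call:
{"name": "move_arm", "arguments": {
  "rows": "0 0 0 -0.0311 -0.0296 0.03 0.045; 0 0 0 -0.0311 -0.0295 0.03 0.045; 0 0 -9 0 0 0.02 0.045; 0 0 -9 0 0 0.02 0.045; 0 0 -9 0 0 0 0.045; 0 0 -9 0 0 0 0.045; 0 0 -8.4 0 0 0 0.045; 0 0 0 0 0 0 0.045"
}}

```text
t: 10.32
eef_pos: [0.6242, -0.0954, 0.1989]
ee_rot: [3.139, 0.001, -1.012]
force: [0.1, -0.2, -0.0]
width: 0.0448
gripper_force: 0.0
```

```bash
cat > pose.py <<'E'
import sys
from h import *
N={1:(.6248,-.0951),2:(.5074,-.0695),3:(.4818,-.1869),4:(.5992,-.2125)}
for i in range(4): im,d,m,W=grab('wrist')
s=arm.get_state(); y=s['ee_rot'][2]; T=T_tool(s)
print(s['eef_pos'].round(4),np.degrees(s['ee_rot']).round(2),'q6',s['q'][5].round(2),'F',s['force'].round(1))
t=np.array([*N[int(sys.argv[1])],.124]); print('shift tool',(T[:3,:3].T@(t-s['eef_pos'])).round(4))
# head yaw (mod 90) from head tops seen by depth
vv,uu=np.mgrid[0:480,0:640]; P=bydepth(np.c_[uu.ravel(),vv.ravel()],d,m,W).reshape(480,640,3)
for n,c in N.items():
    M=((abs(P[...,2]-.142)<.006)&(np.hypot(P[...,0]-c[0],P[...,1]-c[1])<.022)).astype(np.uint8)
    M=cv2.morphologyEx(M,cv2.MORPH_CLOSE,np.ones((5,5)))
    if M.sum()<150: continue
    k=max(cv2.findContours(M,0,1)[0],key=cv2.contourArea).reshape(-1,2); zt=np.median(P[M>0][:,2])
    r=cv2.minAreaRect((onplane(k,m,W,zt)[:,:2]*1000).astype(np.float32))
    print('nut',n,'z',zt.round(4),np.round(r[0],1),np.round(r[1],1),'yaw',round(r[2],1),'j mod 90',round((32.7-r[2])%90,1))
cv2.imwrite('pics/last.png',im)
E
python3 pose.py 1
```

```text
[ 0.6248 -0.0954  0.2   ] [ 1.7995e+02  2.0000e-02 -5.8040e+01] q6 0.4 F [ 0.4 -0.4 -0.1]
shift tool [-0.0002 -0.0002  0.076 ]
nut 1 z 0.1445 [625.7 -96.3] [25.7 27.3] yaw 31.9 j mod 90 0.8
nut 3 z 0.1439 [ 485.9 -186.3] [31.7 27.2] yaw 23.9 j mod 90 8.8
nut 4 z 0.1441 [ 600.6 -211.8] [28.7 26.4] yaw 26.4 j mod 90 6.3
```

Call:
{"name": "move_arm", "arguments": {
  "rows": "0 0 0 0 0 0.03 0.045; 0 0 0 0 0 0.03 0.045; 0 0 0 0 0 0.016 0.045; 0 0 0 0 0 0 0.045; 0 0 0 0 0 0 0.02; 0 0 0 0 0 0 0.02; 0 0 0 0 0 0 0.02; 0 0 0 0 0 0 0.02",
  "squeeze": 40
}}

```text
t: 11.52
eef_pos: [0.6258, -0.0952, 0.1256]
ee_rot: [-3.14, -0.001, -1.01]
force: [0.9, 1.8, 3.9]
width: 0.0254
gripper_force: 40.0
```

Call:
{"name": "move_arm", "arguments": {
  "rows": "0 0 9.95 0 0 0.00055 0.02; 0 0 9.95 0 0 0.00055 0.02; 0 0 9.95 0 0 0.00055 0.02; 0 0 9.95 0 0 0.00055 0.02; 0 0 9.95 0 0 0.00055 0.02; 0 0 9.95 0 0 0.00055 0.02; 0 0 9.95 0 0 0.00055 0.02; 0 0 9.95 0 0 0.00055 0.02"
}}

```text
t: 12.52
eef_pos: [0.626, -0.0951, 0.1212]
ee_rot: [-3.14, 0.002, -2.405]
force: [0.2, 1.6, 5.1]
width: 0.0258
gripper_force: 40.0
```

Call:
{"name": "move_arm", "arguments": {
  "rows": "0 0 9.95 0 0 0.0005 0.02; 0 0 0 0 0 0 0.02; 0 0 0 0 0 0 0.02; 0 0 0 0 0 0 0.02"
}}

```text
t: 13.02
eef_pos: [0.626, -0.0951, 0.1207]
ee_rot: [-3.141, 0.002, -2.57]
force: [1.7, 1.6, 5.6]
width: 0.0253
gripper_force: 40.0
```

Call:
{"name": "move_arm", "arguments": {
  "rows": "0 0 0 0 0 0 0.045; 0 0 0 0 0 0 0.045; 0 0 0 0 0 0 0.045; 0 0 0 0 0 -0.02 0.045; 0 0 0 0 0 -0.06 0.045; 0 0 -10.1 0 0 0 0.045; 0 0 -10.1 0 0 0 0.045; 0 0 -10.1 0 0 0 0.045"
}}

```text
t: 14.02
eef_pos: [0.6248, -0.0954, 0.1996]
ee_rot: [3.141, -0.0, -2.039]
force: [0.5, 0.1, -0.1]
width: 0.0448
gripper_force: 0.0
```

Call:
{"name": "move_arm", "arguments": {
  "rows": "0 0 -10.1 0 0 0 0.045; 0 0 -10.1 0 0 0 0.045; 0 0 -10.1 0 0 0 0.045; 0 0 -10.1 0 0 0 0.045; 0 0 -10.1 0 0 0 0.045; 0 0 0 0 0 0 0.045; 0 0 0 0 0 0 0.045"
}}

```text
t: 14.9
eef_pos: [0.6249, -0.0953, 0.1995]
ee_rot: [3.141, 0.0, -1.167]
force: [0.5, -0.1, 0.2]
width: 0.045
gripper_force: 0.0
```

```bash
python3 pose.py 3
```

```text
[ 0.625  -0.0953  0.1996] [180.     0.   -66.73] q6 0.25 F [-0.6 -0.4 -0.2]
shift tool [0.0275 0.1677 0.0756]
nut 1 z 0.1396 [625.4 -96. ] [25.8 26.7] yaw 32.6 j mod 90 0.1
nut 3 z 0.1438 [ 488.7 -185.1] [24.9 27.2] yaw 25.3 j mod 90 7.4
nut 4 z 0.1441 [ 600.5 -212. ] [28.2 26.4] yaw 26.4 j mod 90 6.3
```

Call:
{"name": "move_arm", "arguments": {
  "rows": "0 0 0 0.0092 0.0559 0 0.045; 0 0 0 0.0092 0.0559 0 0.045; 0 0 0 0.0091 0.0559 0 0.045; 0 0 0 0 0 0 0.045; 0 0 0 0 0 0 0.045"
}}

```text
t: 15.72
eef_pos: [0.4823, -0.1873, 0.2002]
ee_rot: [-3.14, -0.001, -1.164]
force: [-0.6, 1.3, 0.3]
width: 0.0449
gripper_force: 0.0
```

```bash
python3 pose.py 3
```

```text
[ 0.4827 -0.1866  0.1994] [ 1.7998e+02  1.0000e-02 -6.6620e+01] q6 0.4 F [-0.4  0.6  0.4]
shift tool [-0.0001  0.0009  0.0754]
nut 1 z 0.1394 [ 626.7 -100.7] [29.7 17.2] yaw 34.3 j mod 90 88.4
nut 3 z 0.144 [ 482.6 -188.4] [25.8 27.3] yaw 23.4 j mod 90 9.3
nut 4 z 0.144 [ 597.5 -213.6] [29.2 26. ] yaw 26.1 j mod 90 6.6
```

Call:
{"name": "move_arm", "arguments": {
  "rows": "0 0 0 0 0.0008 0.03 0.045; 0 0 0 0 0 0.03 0.045; 0 0 0 0 0 0.0155 0.045; 0 0 0 0 0 0 0.045; 0 0 0 0 0 0 0.02; 0 0 0 0 0 0 0.02; 0 0 0 0 0 0 0.02; 0 0 0 0 0 0 0.02",
  "squeeze": 40
}}

```text
t: 16.92
eef_pos: [0.4826, -0.1872, 0.1252]
ee_rot: [-3.139, -0.001, -1.163]
force: [3.4, 3.7, 2.9]
width: 0.0256
gripper_force: 40.0
```

Call:
{"name": "move_arm", "arguments": {
  "rows": "0 0 9 0 0 0.0005 0.02; 0 0 9 0 0 0.0005 0.02; 0 0 9 0 0 0.0005 0.02; 0 0 9 0 0 0.0005 0.02; 0 0 9 0 0 0.0005 0.02; 0 0 9 0 0 0.0005 0.02; 0 0 9 0 0 0.0005 0.02; 0 0 9 0 0 0.0005 0.02"
}}

```text
t: 17.92
eef_pos: [0.4829, -0.1871, 0.1212]
ee_rot: [-3.139, 0.003, -2.424]
force: [3.8, 4.7, 4.9]
width: 0.0256
gripper_force: 40.0
```

Call:
{"name": "move_arm", "arguments": {
  "rows": "0 0 9 0 0 0.0005 0.02; 0 0 0 0 0 0 0.02; 0 0 0 0 0 0 0.02; 0 0 0 0 0 0 0.02"
}}

```text
t: 18.42
eef_pos: [0.483, -0.1871, 0.1207]
ee_rot: [-3.14, 0.003, -2.577]
force: [3.2, 4.3, 4.2]
width: 0.0258
gripper_force: 40.0
```

Call:
{"name": "move_arm", "arguments": {
  "rows": "0 0 0 0 0 0 0.045; 0 0 0 0 0 0 0.045; 0 0 0 0 0 0 0.045; 0 0 0 0 0 -0.02 0.045; 0 0 0 0 0 -0.06 0.045; 0 0 -9.85 0 0 0 0.045; 0 0 -9.85 0 0 0 0.045; 0 0 -9.85 0 0 0 0.045"
}}

```text
t: 19.42
eef_pos: [0.4808, -0.1874, 0.1996]
ee_rot: [3.141, -0.0, -2.056]
force: [0.2, 0.7, 0.5]
width: 0.045
gripper_force: 0.0
```

Call:
{"name": "move_arm", "arguments": {
  "rows": "0 0 -9.85 0 0 0 0.045; 0 0 -9.85 0 0 0 0.045; 0 0 -9.85 0 0 0 0.045; 0 0 -9.85 0 0 0 0.045; 0 0 -9.85 0 0 0 0.045; 0 0 0 0 0 0 0.045; 0 0 0 0 0 0 0.045"
}}

```text
t: 20.3
eef_pos: [0.4811, -0.1874, 0.1995]
ee_rot: [3.141, 0.0, -1.206]
force: [0.3, -0.9, 1.0]
width: 0.0451
gripper_force: 0.0
```

```bash
python3 pose.py 2
```

```text
[ 0.4812 -0.1874  0.1996] [179.99   0.   -68.93] q6 0.36 F [-0.4  0.   0.2]
shift tool [-0.1006 -0.0669  0.0756]
nut 1 z 0.1392 [ 628.9 -103.1] [27.4 10.8] yaw 30.9 j mod 90 1.8
nut 3 z 0.1396 [ 482.4 -188. ] [25.8 26.4] yaw 32.0 j mod 90 0.7
nut 4 z 0.144 [ 597.6 -213.6] [29.3 26.1] yaw 26.4 j mod 90 6.3
```

Call:
{"name": "move_arm", "arguments": {
  "rows": "0 0 0 -0.0503 -0.0335 0 0.045; 0 0 0 -0.0503 -0.0334 0 0.045; 0 0 0 0 0 0 0.045; 0 0 0 0 0 0 0.045"
}}

```text
t: 21.0
eef_pos: [0.5072, -0.0692, 0.1996]
ee_rot: [3.141, 0.0, -1.201]
force: [-0.3, 1.0, -1.1]
width: 0.0448
gripper_force: 0.0
```

```bash
python3 pose.py 2
```

```text
[ 0.507  -0.0704  0.1996] [179.99  -0.   -68.95] q6 0.12 F [ 0.1  0.7 -0.1]
shift tool [-0.0007 -0.0007  0.0756]
nut 1 z 0.1396 [623.8 -95.9] [27.3 26.2] yaw 33.0 j mod 90 89.7
nut 2 z 0.1439 [508.1 -71.2] [25.8 27.9] yaw 21.0 j mod 90 11.7
nut 3 z 0.1396 [ 482.6 -186.9] [26.8 26. ] yaw 33.0 j mod 90 89.7
```

Call:
{"name": "move_arm", "arguments": {
  "rows": "0 0 0 -0.0006 -0.0005 0.03 0.045; 0 0 0 0 0 0.03 0.045; 0 0 0 0 0 0.0155 0.045; 0 0 0 0 0 0 0.045; 0 0 0 0 0 0 0.02; 0 0 0 0 0 0 0.02; 0 0 0 0 0 0 0.02; 0 0 0 0 0 0 0.02",
  "squeeze": 40
}}

```text
t: 22.2
eef_pos: [0.5081, -0.0686, 0.1249]
ee_rot: [-3.14, -0.0, -1.201]
force: [-0.7, 0.4, 5.1]
width: 0.0259
gripper_force: 40.0
```

Call:
{"name": "move_arm", "arguments": {
  "rows": "0 0 9.85 0 0 0.0006 0.02; 0 0 9.85 0 0 0.0006 0.02; 0 0 9.85 0 0 0.0006 0.02; 0 0 9.85 0 0 0.0006 0.02; 0 0 9.85 0 0 0.0005 0.02; 0 0 9.85 0 0 0.0005 0.02; 0 0 9.85 0 0 0.0005 0.02; 0 0 9.85 0 0 0.0005 0.02"
}}

```text
t: 23.2
eef_pos: [0.5094, -0.0689, 0.1207]
ee_rot: [-3.139, 0.003, -2.582]
force: [4.0, -4.6, 2.0]
width: 0.0256
gripper_force: 40.0
```

Call:
{"name": "move_arm", "arguments": {
  "rows": "0 0 0 0 0 0 0.02; 0 0 0 0 0 0 0.02; 0 0 0 0 0 0 0.02"
}}

```text
t: 23.58
eef_pos: [0.5094, -0.069, 0.1207]
ee_rot: [-3.139, 0.003, -2.576]
force: [4.7, -4.4, 1.3]
width: 0.0255
gripper_force: 40.0
```

Call:
{"name": "move_arm", "arguments": {
  "rows": "0 0 0 0 0 0 0.045; 0 0 0 0 0 0 0.045; 0 0 0 0 0 0 0.045; 0 0 0 0 0 -0.02 0.045; 0 0 0 0 0 -0.06 0.045; 0 0 -10.47 0 0 0 0.045; 0 0 -10.47 0 0 0 0.045; 0 0 -10.47 0 0 0 0.045"
}}

```text
t: 24.58
eef_pos: [0.5074, -0.0686, 0.1998]
ee_rot: [3.142, 0.0, -2.023]
force: [0.3, 0.1, 0.2]
width: 0.0451
gripper_force: 0.0
```

Call:
{"name": "move_arm", "arguments": {
  "rows": "0 0 -10.47 0 0 0 0.045; 0 0 -10.47 0 0 0 0.045; 0 0 -10.47 0 0 0 0.045; 0 0 -10.47 0 0 0 0.045; 0 0 -10.47 0 0 0 0.045; 0 0 0 0 0 0 0.045; 0 0 0 0 0 0 0.045"
}}

```text
t: 25.45
eef_pos: [0.5075, -0.0686, 0.1997]
ee_rot: [3.141, 0.0, -1.119]
force: [0.2, 0.4, 0.2]
width: 0.0445
gripper_force: 0.0
```

```bash
python3 pose.py 4
```

```text
[ 0.5075 -0.0687  0.1997] [179.99   0.   -63.98] q6 0.2 F [ 0.3  0.3 -0.3]
shift tool [ 0.1695 -0.0193  0.0757]
nut 1 z 0.1395 [623.8 -95.8] [27.3 25.9] yaw 32.4 j mod 90 0.3
nut 2 z 0.1395 [507.9 -70.4] [25.8 26.6] yaw 32.3 j mod 90 0.4
nut 3 z 0.1396 [ 482.7 -186.8] [27.1 26. ] yaw 32.4 j mod 90 0.3
```

Call:
{"name": "move_arm", "arguments": {
  "rows": "0 0 0 0.0565 -0.0064 0 0.045; 0 0 0 0.0565 -0.0064 0 0.045; 0 0 0 0.0565 -0.0065 0 0.045; 0 0 0 0 0 0 0.045; 0 0 0 0 0 0 0.045"
}}

```text
t: 26.28
eef_pos: [0.5991, -0.2125, 0.1991]
ee_rot: [3.141, 0.001, -1.117]
force: [-0.4, -0.5, -0.3]
width: 0.0453
gripper_force: 0.0
```

```bash
python3 pose.py 4
```

```text
[ 0.5993 -0.2114  0.2003] [-1.7996e+02 -2.0000e-02 -6.3830e+01] q6 0.49 F [-0.2  0.1  0.1]
shift tool [0.0009 0.0006 0.0763]
nut 4 z 0.1441 [ 600.2 -213.9] [25.8 27.8] yaw 25.3 j mod 90 7.4
```

Call:
{"name": "move_arm", "arguments": {
  "rows": "0 0 0 0.0003 0.0003 0.03 0.045; 0 0 0 0 0 0.03 0.045; 0 0 0 0 0 0.0155 0.045; 0 0 0 0 0 0 0.045; 0 0 0 0 0 0 0.02; 0 0 0 0 0 0 0.02; 0 0 0 0 0 0 0.02; 0 0 0 0 0 0 0.02",
  "squeeze": 40
}}

```text
t: 27.48
eef_pos: [0.6003, -0.2127, 0.1253]
ee_rot: [-3.14, -0.001, -1.115]
force: [0.6, 2.1, 5.4]
width: 0.0259
gripper_force: 40.0
```

Call:
{"name": "move_arm", "arguments": {
  "rows": "0 0 9.3 0 0 0.0005 0.02; 0 0 9.3 0 0 0.0005 0.02; 0 0 9.3 0 0 0.0005 0.02; 0 0 9.3 0 0 0.0005 0.02; 0 0 9.3 0 0 0.0005 0.02; 0 0 9.3 0 0 0.0005 0.02; 0 0 9.3 0 0 0.0005 0.02; 0 0 9.3 0 0 0.0005 0.02"
}}

```text
t: 28.48
eef_pos: [0.6004, -0.2126, 0.1212]
ee_rot: [-3.14, 0.002, -2.418]
force: [1.6, 2.1, 4.4]
width: 0.026
gripper_force: 40.0
```

Call:
{"name": "move_arm", "arguments": {
  "rows": "0 0 9.3 0 0 0.0005 0.02; 0 0 0 0 0 0 0.02; 0 0 0 0 0 0 0.02; 0 0 0 0 0 0 0.02"
}}

```text
t: 28.98
eef_pos: [0.6005, -0.2126, 0.1208]
ee_rot: [-3.14, 0.002, -2.576]
force: [2.3, 2.6, 5.4]
width: 0.0257
gripper_force: 40.0
```

Call:
{"name": "move_arm", "arguments": {
  "rows": "0 0 0 0 0 0 0.045; 0 0 0 0 0 0 0.045; 0 0 0 0 0 0 0.045; 0 0 0 0 0 -0.02 0.045; 0 0 0 0 0 -0.06 0.045; 0 0 0 -0.0142 0.0428 -0.04 0.045; 0 0 0 -0.0142 0.0428 -0.04 0.045; 0 0 0 0 0 -0.05 0.06"
}}

```text
t: 29.98
eef_pos: [0.5762, -0.123, 0.3308]
ee_rot: [3.141, -0.001, -2.573]
force: [1.0, -1.2, -0.0]
width: 0.0507
gripper_force: 0.0
```

Call:
{"name": "move_arm", "arguments": {
  "rows": "0 0 0 0 0 0 0.06; 0 0 0 0 0 0 0.06"
}}

```text
t: 30.22
eef_pos: [0.5771, -0.1252, 0.3293]
ee_rot: [3.141, -0.0, -2.576]
force: [-1.0, -0.3, -1.1]
width: 0.0598
gripper_force: 0.0
```

```bash
python3 pose.py 4
```

```text
[ 0.577  -0.1256  0.3284] [ 1.7994e+02 -1.2000e-01 -1.4762e+02] q6 -1.12 F [ 0.9  0.  -0. ]
shift tool [ 0.0274 -0.0855  0.2044]
nut 1 z 0.1394 [624.2 -96.4] [26.3 25.8] yaw 32.3 j mod 90 0.4
nut 2 z 0.1395 [507.4 -70.9] [25.7 26.7] yaw 32.5 j mod 90 0.2
nut 3 z 0.1396 [ 482.1 -187.2] [26.5 24.3] yaw 32.4 j mod 90 0.3
nut 4 z 0.1396 [ 598.5 -212.4] [24.9 26.6] yaw 32.3 j mod 90 0.4
```

View pics/last.png

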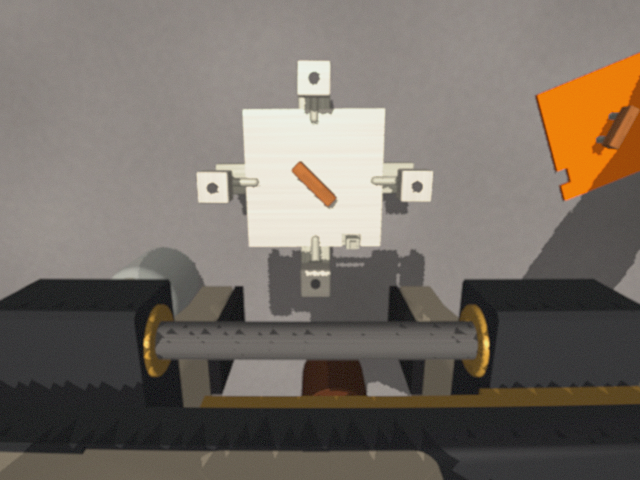

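The picture shows all four clamp arms, at (315,115), (248,182), (383,181) and (316,245), pointing straight in over the flat plate. The key stands in the notch at (352,241).

```bash
python3 -c "
from station import arm
print(arm.job_done())"
```

```text
the job is handed in; nothing more can be done
None
```

The cover plate lies flat on the mould with its notch over the key, and all four nuts are tightened in the order 1, 3, 2, 4, with every arm pointing straight in. The job was handed in at about 30 s; no verdict was shown.

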